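Unclamp the mended lid and close the spice box

ROBOT

A 6-joint arm with a two-finger parallel gripper is mounted at the origin on the work surface. World frame = base frame: x ahead of the robot, y to its left, z up, the work surface at z = 0. Lengths are in m, angles in rad, forces in N, time in s.
With the tool pointing down it reaches from about 0.375 to 0.975 m from the base axis. Payload 3.8 kg.
Tool frame: the origin (TCP) lies at the very end of the fingers, on their centre line; the grasp point (between the pads) lies 19 mm behind it; z points along the fingers, y is the direction in which the jaws open and shut (so a half turn about z gives the same grasp; the last joint's range is limited). The gripper opens to 85 mm and grips with 20 to 120 N. Pads are 22 mm wide; open, the fingers measure 114 mm over their backs; the gripper's body (76 mm by 85 mm) begins 54 mm behind the grasp point. The pads swing forward as they close: fully open they stand 13 mm farther back than shut.
Start: joints at [-1.227, 0.264, 1.604, -0, 1.274, -0.037], TCP at [0.251, -0.627, 0.231] pointing down, gripper open.
Joint ranges: [-2.63, 2.63], [-0.94, 2.18], [0.31, 2.57], [-1.31, 4.45], [0, 2.66], [-2.55, 2.55]. Speed limits (rad/s): [2.57, 2.57, 3.14, 3.14, 3.14, 3.14].

INTERFACE

Orientations are given as a rotation vector (axis times angle).
In Python, from workcell import status, read_camera, camera_info, order gives the robot as it stands.
- The arm moves only by the tool move_arm, never from a script. Its argument "deltas" is a list of rows, each a list of 3 entries, a list of its own where there are three numbers: the turn, a rotation vector about the world's x, y, z as a fraction of full scale, then the shift along the world's x, y, z as a fraction of full scale, then the closure, from -1 (fully open) to 1 (shut), so that 0 is half open. A call has 1 to 20 rows; each row is the pose to reach, as a shift and turn from the pose commanded when the call began; what a row does not reach only later rows make up. Full scale, the value 1, is 0.1 m for a shift and pi/2 rad for a turn. A row lasts 1/8 s, in which the tool goes at most 62.5 mm and 10.7 degrees, less where a joint would pass 70% of its speed; a pose out of reach is approached as far as the arm can. A call with a number of a shift or a turn outside -1 to 1 is refused whole. A call with a gripper value outside its range is refused whole. The fingers move at their own pace and stop on an object; "grip_force" is the grip in N (left out, the last holds). Time passes only in rows, so rows that repeat a pose let the fingers close. It gives the time, the measured TCP pose, the force and the opening at its end, in the units of the state.
- status.read_state(): the state, without advancing time (a new reading comes with each control period).
- read_camera(name): name is "scene" or "side" or "wrist"; returns (picture, depth): 400x640x3 uint8, red, green, blue; 400x640 float32, m along the optical axis (not along the pixel's ray), 0 where there is no reading.
- camera_info(name): a dict with "K" (3x3 intrinsics, pixels), "D" ([k1, k2, p1, p2, k3] as OpenCV has them; the pictures are not rectified), "R" (3x3) and "t" (3): a world point X has camera coordinates R X + t. Camera axes: x right, y down, z forward; pixel columns grow to the right and rows downward; lengths in m; the calibration is good to about 2 mm. A picture is of the moment at which its call begins: read the wrist's pose just before it. camera_info takes no time and is no camera call; for the wrist camera it gives the pose at the moment of the call.
- order.finish_job(): hands the job in, once; it reports no verdict.
The state is a dict: "time": time; "q": joint angles; "joint_vel": joint speeds; "joint_torque": joint torques, N m; "tool_pos": TCP position; "tcp_rot": TCP orientation; "wrist_force": force on the tool from outside, world axes, zero at the start; "torque": the same for the moment, N m; "width": opening from 0.0 (shut) to 1.0 (fully open).
Only numpy, scipy, OpenCV 4.12 (cv2) and the standard library are available. Lean on these libraries where they do the work, as an engineer would, in place of code of your own. Each camera call takes 0.05 s, during which the arm holds its last target. There are 200 camera calls.

TASK

The glue on the mended wooden lid has set: slide the vise's red-gripped jaw fully open, then ease the lid clear of the fixed jaw's lip and lift it out without forcing it. Set it down gently, handle up, in the recess of the wooden spice box so that it lies flush with the rim. Drop nothing, leave the jaw fully open, and leave the box and the other kitchen things where they are.

Things in the scene. Friction and masses are not known exactly. Their poses are not given: they have to be found in the camera images.
- vise: Blue vise fixed to the slab: bed 120 (x) by 240 (y) by 22 high; origin at the centre of its underside, z up. The jaws close along its y axis and are 110 long in x, tops 42 above the slab. The lid lies on the bed. Fixed jaw at the -y end; the moving jaw opens towards +y. Each jaw has a steel lip over the lid's edge, reaching 4 past its face, its underside 2 above the lid's top.
- fixed_lip (a point): Middle of the inner edge of the fixed jaw's lip, at its top (42 above the slab; lip 8 thick). The lid's edge starts 4 under this lip, so with the jaw open the lid must first be drawn more than 4 (better 15 to 25) along the vise's +y, flat on the bed, before it can rise.
- jaw (a joint): Moving jaw along the vise's +y axis, in m: 0 closed on the lid, 0.050 fully open (end of travel). It needs about 5 N to slide and stays where it is left.
- jaw_grip (a point): Centre of the top face of the moving jaw's upright red grip: 16 wide (vise x) by 32 (vise y), standing 38 tall on the jaw, its top 80 above the slab. It moves with the jaw.
- lid: Mended wooden lid, 0.12 kg: plate 100 (x) by 76 (y) by 10 thick, a dark and a lighter plank glued along x. On top in the middle stands a pale wooden handle, 16 (x) by 44 (y) by 29 tall (top 39 above the underside). Origin at the centre of the underside, z up through the handle. It starts clamped in the vise, axes parallel to the vise's, about 35 to the -y side of its origin.
- spice_box: Loose open wooden spice box, 1 kg, 125 (x) by 101 (y) by 60 high, small steel cups inside; origin at the centre of its underside, axes along its sides. Its mouth has a recess 105 (x) by 81 (y), 10 deep, with a 4 mm bevel at the top; the lid fits in it, x along the box's x (either way round), and rests on a ledge 50 above the slab, flush with the rim.
- box_seat (a point): Centre of the recess at ledge height in the spice box (50 above its underside): where the lid's origin belongs; axes as the box's.
- masala_dabba: bystander: round steel spice tin with closed hinged lid, 184 dia, 87 high; origin centre of underside
- scoop: bystander: yellow plastic scoop, 144 long, 46 wide, 27 high, lying beside the spice box on the slab; origin on the underside near its middle, x towards the scoop end
- dosa_turner: bystander: steel dosa turner lying flat, 290 long, 75 wide; origin on the underside where the handle meets the blade
- rolling_pin: bystander: small wooden rolling pin, 250 long, 38 dia, lying; origin on the underside at mid-length, x along it
- side_plates: bystander: stacked pair of white ceramic side plates, 170 dia, 24 high together; origin centre of underside
- tumbler: bystander: open steel tumbler, 70 dia, 90 high, standing; origin centre of underside
There are look-alikes about, which are no part of the job. Leave any turquoise look-alike of the lid alone.

How it is judged:
On the way, in this order (a step that is already met when the one before it is completed fails the run):
1. the jaw is slid open (over 40 of its 50 mm) with the lid still lying in the vise (value of joint jaw above 0.04 m and z of lid in the frame of vise below 0.03 m), for 0.2 s.
2. the lid is lifted clear of the vise (z of lid in the frame of vise above 0.055 m), for 0.1 s.
At the end, for the whole second after the job is handed in: The lid rests handle up in the spice box's recess: centred within 6 mm, at ledge height within 2.5 mm, level within 0.08 rad, long sides parallel to the box's within 0.10 rad (either way round), lid and box at rest, the box standing upright; the vise's jaw is still open by more than 40 mm (horizontal distance between lid and box_seat below 0.006 m and z of lid in the frame of box_seat between -0.0025 and 0.0025 m and angle between each of lid, spice_box's own z axis and vertical below 0.08 rad and angle between the x axis of lid and the x axis of spice_box, either way round below 0.1 rad and linear speed of each of lid, spice_box below 0.02 m/s and value of joint jaw above 0.04 m); the robot touches nothing.
It fails at once if the lid is dropped or thrown (over 0.6 m/s while not held) (linear speed of lid above 0.6 m/s and contact force between the fingers and lid below 0.2 N).
It fails at once if the lid is forced against the vise (over 45 N) (contact force between lid and vise above 45 N).
It fails at once if the spice box is pushed more than 40 mm (distance of spice_box from where it was at the start of the episode above 0.04 m).
It fails at once if another kitchen thing is disturbed (moved over 30 mm) (distance of any of masala_dabba, scoop, dosa_turner, rolling_pin, side_plates, tumbler from where it was at the start of the episode above 0.03 m).
It also fails if it takes over 50 s, if anything falls off the work surface, if the arm or the gripper's body presses on something with over 40 N, if the wrist force passes 120 N, or if a joint passes its speed limit or range.

## Working session

There is one attempt and no reset: what is moved stays moved. The work goes in short steps, Python scripts to look and compute and a tool call to move; the robot and the scene stay as the last step left them, time stands still between calls to the robot, and variables do not carry over. Pictures are saved under pics/ and viewed, about 8 in all and at most 12, crops included, and the job is handed in when it is done.

Besides the shell and the picture viewer there is one more tool, called after "Request:" in YAML: its name, and indented under it one key for each argument. move_arm: Moves the arm, as the interface text tells. Its arguments: {"type":"object","properties":{"deltas":{"type":"array","items":{"type":"array"}},"grip_force":{"type":"number"}},"required":["deltas"]}

```bash
ls; mkdir -p pics; cat > h.py <<'E'
import numpy as np, cv2
from workcell import status, read_camera, camera_info, order
def snap(name,fn=None):
    ci=camera_info(name); p,d=read_camera(name)
    np.savez(f'{name}.npz',p=p,d=d,**{k:np.array(ci[k]) for k in 'KDRt'})
    if fn: cv2.imwrite(f'pics/{fn}.png',p[:,:,::-1])
    return p,d,ci
def load(name): return dict(np.load(f'{name}.npz'))
def cloud(c):
    h,w=c['d'].shape
    v,u=np.mgrid[:h,:w]
    n=cv2.undistortPoints(np.stack([u.ravel(),v.ravel()],1).astype(np.float64)[:,None],c['K'].astype(float),c['D'].astype(float))[:,0]
    z=c['d'].ravel().astype(float)
    P=np.c_[n*z[:,None],z]
    W=(P-c['t'].ravel())@c['R']
    W[z==0]=np.nan
    return W.reshape(h,w,3)
E
python3 - <<'E'
from h import *
a=snap('scene','scene1')[0]; b=snap('side','side1')[0]
print(status.read_state())
E
```

```text
pics
{'time': 0.1, 'q': array([-1.22687855e+00,  2.64717313e-01,  1.60524403e+00, -3.57800760e-05,
        1.27368895e+00, -3.69082992e-02]), 'joint_vel': array([ 0.00044464, -0.00185934, -0.00298126,  0.00060317, -0.00175321,
        0.00011197]), 'joint_torque': array([ 9.36704200e-04, -5.16704750e+01, -3.68590271e+01, -1.04746735e-05,
        6.31075280e-03,  6.57265335e-07]), 'tool_pos': array([ 0.25064849, -0.62602727,  0.23005634]), 'tcp_rot': array([-3.08281724e+00, -5.94224238e-01,  5.46940264e-04]), 'wrist_force': array([-0.333446  ,  0.13389969,  0.3243737 ]), 'torque': array([-0.03021763, -0.01404115, -0.00640078]), 'width': 1.0027184153619861}
```

View pics/scene1.png

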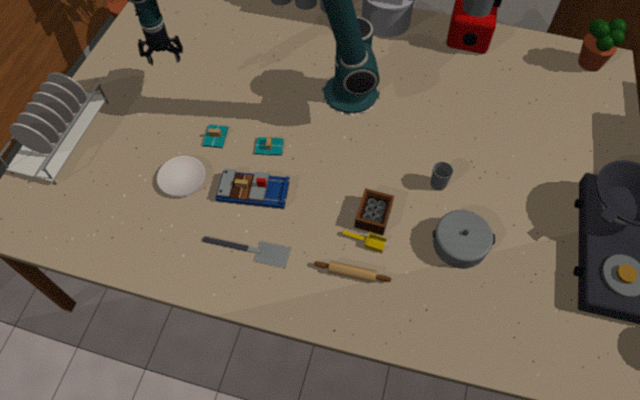

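View pics/side1.png

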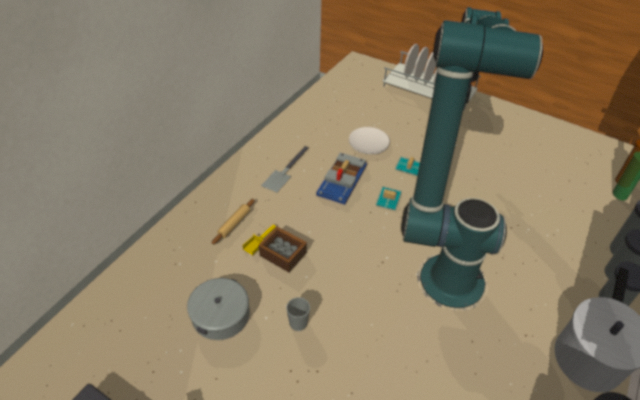

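Scene view: the vise is at (253,188), with the brown lid at (240,186) and the red grip at (262,182). The box is at (375,212), the scoop at (365,240). Lid candidates are the brown plate in the vise at (240,186) and turquoise look-alikes at (215,135) and (268,146). The brown one, clamped and two-planked with a pale handle, fits the description. I'll confirm it in a crop and measure.

```bash
python3 - <<'E'
from h import *
c=load('scene'); W=cloud(c); p=c['p']
a=p[155:215,200:310]; b=p[180:255,335:410]
A=cv2.resize(a,None,fx=5,fy=5,interpolation=2); B=cv2.resize(b,(300,300),interpolation=2)
cv2.imwrite('pics/crop1.png',np.hstack([A,B])[:,:,::-1])
for n in [(240,186),(262,182),(253,188),(375,212),(365,240),(181,176),(441,175),(352,270),(265,252),(463,238)]:
    print(n,W[n[1],n[0]].round(3))
# slices
def sl(n,x0,x1,y0,y1,z0,z1):
    m=(W[...,2]>z0)&(W[...,2]<z1)&(W[...,0]>x0)&(W[...,0]<x1)&(W[...,1]>y0)&(W[...,1]<y1)
    q=W[m][:,:2].astype(np.float32); r=cv2.minAreaRect(q); print(n,len(q),np.round(r[0],4),np.round(r[1],4),r[2],W[m][:,2].mean().round(4)); return q
v=W[188,253]; bx=W[212,375]
sl('vise',v[0]-.13,v[0]+.13,v[1]-.18,v[1]+.18,.012,.06)
sl('boxrim',bx[0]-.1,bx[0]+.08,bx[1]-.09,bx[1]+.09,.05,.07)
g=sl('grip',v[0]-.13,v[0]+.13,v[1]-.18,v[1]+.18,.072,.09)
sl('handle',v[0]-.13,v[0]+.13,v[1]-.18,v[1]+.18,.056,.067)
E
```

```text
(240, 186) [ 0.554 -0.258  0.037]
(262, 182) [ 0.546 -0.176  0.081]
(253, 188) [ 0.55  -0.212  0.036]
(375, 212) [0.532 0.211 0.032]
(365, 240) [0.639 0.201 0.024]
(181, 176) [ 0.554 -0.485  0.011]
(441, 175) [0.32  0.404 0.025]
(352, 270) [0.756 0.185 0.033]
(265, 252) [ 0.756 -0.103  0.005]
(463, 238) [0.581 0.5   0.079]
vise 2073 [ 0.568  -0.2173] [0.177  0.2498] 7.218681335449219 0.0324
boxrim 483 [0.531  0.2071] [0.1015 0.1318] 87.3041763305664 0.0578
grip 48 [ 0.5377 -0.1841] [0.0184 0.0318] 8.58377456665039 0.0787
handle 72 [ 0.5462 -0.2209] [0.0195 0.1068] 9.561989784240723 0.0617
```

View pics/crop1.png

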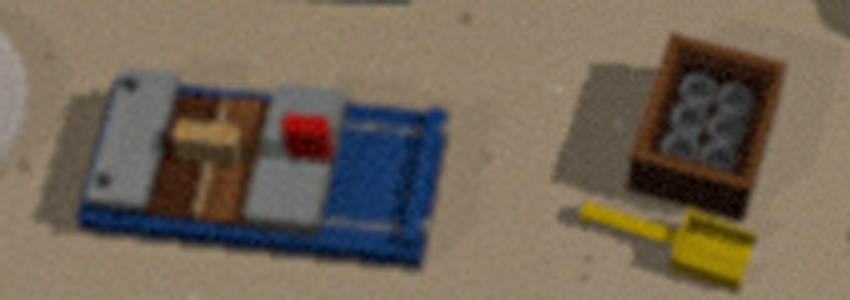

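The crop confirms it: a two-planked brown lid with a pale handle sits between the grey jaws, red grip on the right (+y) jaw, and the box with its cups is at right. Next, the wrist camera over the vise.

Request:
move_arm:
  deltas:
    - [[0,0,0.07],[0.25,0.33,0.04],0]
    - [[0,0,0.14],[0.5,0.67,0.08],0]
    - [[0,0,0.21],[0.74,1,0.12],0]

```text
time: 0.48
tool_pos: [0.3252, -0.5253, 0.2426]
tcp_rot: [-2.942, -1.097, 0.0]
wrist_force: [1.0, -0.6, 0.3]
width: 0.499
```

Request:
move_arm:
  deltas:
    - [[0,0,0.07],[0.25,0.33,0.04],0]
    - [[0,0,0.14],[0.5,0.67,0.08],0]
    - [[0,0,0.21],[0.74,1,0.12],0]

```text
time: 0.85
tool_pos: [0.3993, -0.4252, 0.2548]
tcp_rot: [-2.722, -1.566, 0.0]
wrist_force: [0.7, -0.1, -0.4]
width: 0.5
```

Request:
move_arm:
  deltas:
    - [[0,0,0.07],[0.25,0.33,0.04],0]
    - [[0,0,0.14],[0.5,0.67,0.08],0]
    - [[0,0,0.21],[0.74,1,0.12],0]

```text
time: 1.23
tool_pos: [0.4733, -0.3252, 0.2668]
tcp_rot: [-2.428, -1.992, 0.0]
wrist_force: [0.3, -1.1, -0.3]
width: 0.502
```

Request:
move_arm:
  deltas:
    - [[0,0,0.07],[0.25,0.33,0.04],0]
    - [[0,0,0.14],[0.5,0.67,0.08],0]
    - [[0,0,0.21],[0.74,1,0.12],0]
    - [[0,0,0.21],[0.74,1,0.12],0]
    - [[0,0,0.21],[0.74,1,0.12],0]

```text
time: 1.85
tool_pos: [0.5464, -0.2266, 0.2787]
tcp_rot: [-2.073, -2.36, 0.001]
wrist_force: [-0.2, 0.7, 0.2]
width: 0.497
```

```bash
python3 - <<'E'
from h import *
snap('wrist','w1'); s=status.read_state(); print(s['time'],s['tool_pos'],s['tcp_rot'],s['q'],s['width'])
from scipy.spatial.transform import Rotation as R
print(R.from_rotvec(s['tcp_rot']).as_matrix().round(3))
E
```

```text
1.9 [ 0.5462155  -0.22708774  0.27873354] [-2.07362919e+00 -2.35885720e+00  1.27141028e-03] [-4.35800407e-01  8.15064245e-02  1.72878027e+00 -5.47867952e-04
  1.33236747e+00 -5.64192408e-01] 0.502696123973367
[[-0.128  0.992 -0.001]
 [ 0.992  0.128 -0.   ]
 [ 0.    -0.001 -1.   ]]
```

View pics/w1.png

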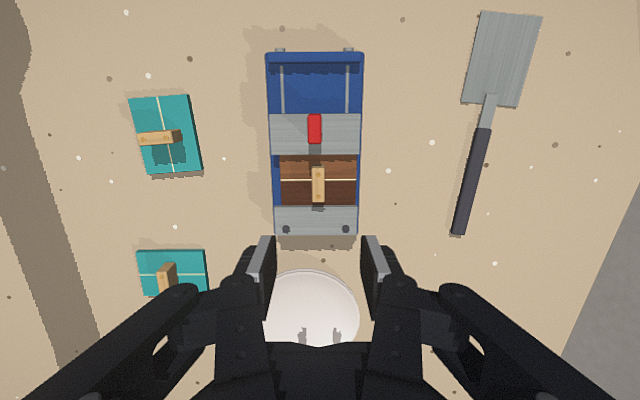

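Wrist view: the vise spans (265–363, 52–235), almost aligned with the tool. The grip is at (314,128) and the handle at (318,184). Now measuring both precisely.

```bash
cat >> h.py <<'E'
def rect(W,m,n):
    q=W[m]; r=cv2.minAreaRect(q[:,:2].astype(np.float32)); z=np.median(q[:,2])
    b=cv2.boxPoints(r); e=[b[1]-b[0],b[2]-b[1]]; e=max(e,key=lambda k:np.hypot(*k))
    print(n,len(q),'c',np.round(r[0],4),'size',np.round(r[1],4),'long dir deg',round(np.degrees(np.arctan2(e[1],e[0]))%180,2),'z',z.round(4)); return r
E
python3 - <<'E'
from h import *
c=load('wrist'); W=cloud(c); p=c['p'].astype(int); r,g,b=p[...,0],p[...,1],p[...,2]
v,u=np.mgrid[:400,:640]; Z=W[...,2]
I=lambda a,b_,cc,d:(u>a)&(u<b_)&(v>cc)&(v<d)
V=I(255,372,40,240)
rect(W,I(295,335,105,150)&(abs(Z-.080)<.006)&(r>2*g),'griptop')
rect(W,I(300,335,160,210)&(abs(Z-.061)<.006)&(r>130)&(g>90),'handletop')
rect(W,V&(abs(Z-.042)<.005),'jaw tops')
blue=V&(b>1.6*r)
rect(W,blue&(Z<.04),'blue')
rect(W,I(268,366,108,158)&(abs(Z-.042)<.004),'movjaw')
rect(W,I(268,366,203,240)&(abs(Z-.042)<.004),'fixjaw')
rect(W,I(268,366,155,206)&(abs(Z-.032)<.004)&(r>b+15),'lidtop')
E
```

```text
griptop 373 c [ 0.5376 -0.1859] size [0.0144 0.0308] long dir deg 96.77 z 0.0787
handletop 446 c [ 0.55   -0.2532] size [0.0149 0.0431] long dir deg 97.59 z 0.0597
jaw tops 5657 c [ 0.5458 -0.2498] size [0.1114 0.159 ] long dir deg 97.74 z 0.0409
blue 6022 c [ 0.5414 -0.2177] size [0.118  0.2327] long dir deg 97.74 z 0.0212
movjaw 3222 c [ 0.5384 -0.1955] size [0.1114 0.0488] long dir deg 7.59 z 0.0409
fixjaw 2393 c [ 0.5537 -0.3082] size [0.1113 0.0408] long dir deg 7.54 z 0.0408
lidtop 3186 c [ 0.5498 -0.256 ] size [0.0997 0.0661] long dir deg 7.49 z 0.0308
```

Request:
move_arm:
  deltas:
    - [[0,0,0],[-0.03,0.14,-0.33],0]
    - [[0,0,0],[-0.06,0.28,-0.67],0]
    - [[0,0,0],[-0.09,0.41,-1],0]

```text
time: 2.28
tool_pos: [0.5369, -0.1865, 0.1781]
tcp_rot: [-2.076, -2.358, 0.001]
wrist_force: [0.0, 0.3, 1.1]
width: 0.497
```

Request:
move_arm:
  deltas:
    - [[0,0,0],[0,0,-0.33],0]
    - [[0,0,0],[0,0,-0.66],0]
    - [[0,0,0],[0,0,-0.9],0]
    - [[0,0,0],[0,0,-0.9],0]
    - [[0,0,0],[0,0,-0.9],0]

```text
time: 2.9
tool_pos: [0.5381, -0.1866, 0.0902]
tcp_rot: [2.074, 2.358, 0.0]
wrist_force: [0.7, -1.1, -0.4]
width: 0.501
```

```bash
python3 - <<'E'
from h import *
snap('wrist','w2'); s=status.read_state(); print(s['time'],s['tool_pos'],s['tcp_rot'],s['width'])
c=load('wrist'); W=cloud(c); p=c['p'].astype(int); r,g,b=p[...,0],p[...,1],p[...,2]
rect(W,(abs(W[...,2]-.080)<.005)&(r>2*g),'griptop')
E
```

```text
2.95 [ 0.53869217 -0.1866276   0.09073733] [2.07279171e+00 2.35776056e+00 1.11571885e-03] 0.4975084316969066
griptop 1454 c [ 0.5372 -0.1853] size [0.0151 0.0318] long dir deg 97.85 z 0.0786
```

View pics/w2.png

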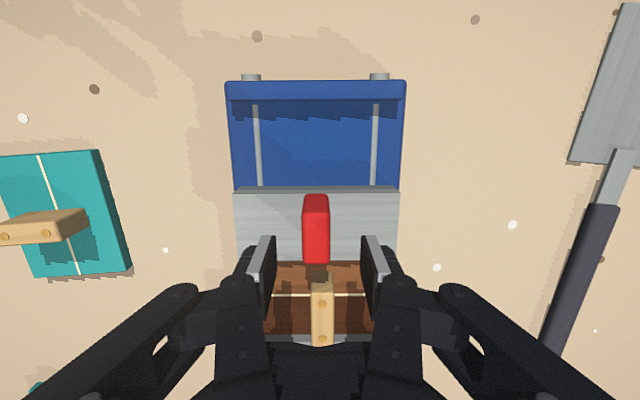

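The wrist view shows the red grip at (316,228), centred between the fingers. I'll descend and grip lightly.

Request:
move_arm:
  deltas:
    - [[0,0,0],[0,0,-0.18],0]
    - [[0,0,0],[0,0,-0.35],0]
    - [[0,0,0],[0,0,-0.35],0.4]
    - [[0,0,0],[0,0,-0.35],1]
    - [[0,0,0],[0,0,-0.35],1]
    - [[0,0,0],[0,0,-0.35],1]
    - [[0,0,0],[0,0,-0.35],1]
  grip_force: 25

```text
time: 3.82
tool_pos: [0.5365, -0.1852, 0.0532]
tcp_rot: [-2.071, -2.359, 0.002]
wrist_force: [-4.8, -0.6, -9.9]
width: 0.179
```

Request:
move_arm:
  deltas:
    - [[0,0,0],[-0.01,0.08,0],1]
    - [[0,0,0],[-0.02,0.16,0],1]
    - [[0,0,0],[-0.03,0.24,0],1]
    - [[0,0,0],[-0.042,0.32,0],1]
    - [[0,0,0],[-0.053,0.4,0],1]
    - [[0,0,0],[-0.06,0.45,0],1]
    - [[0,0,0],[-0.066,0.49,0],1]
    - [[0,0,0],[-0.067,0.51,0],1]
    - [[0,0,0],[-0.067,0.51,0],1]

```text
time: 4.95
tool_pos: [0.5299, -0.1365, 0.0532]
tcp_rot: [2.071, 2.361, -0.006]
wrist_force: [-4.1, -9.1, -12.8]
width: 0.177
```

Request:
move_arm:
  deltas:
    - [[0,0,0],[-0.002,0.015,0],1]
    - [[0,0,0],[-0.004,0.03,0],1]
    - [[0,0,0],[-0.004,0.03,0],1]

```text
time: 5.32
tool_pos: [0.5299, -0.1364, 0.0532]
tcp_rot: [2.068, 2.359, -0.01]
wrist_force: [-2.9, -20.4, -15.4]
width: 0.18
```

The jaw is at its stop: force is rising with no motion. Relax, release and retreat up, then look above the lid.

Request:
move_arm:
  deltas:
    - [[0,0,0],[0.005,-0.04,0],1]
    - [[0,0,0],[0.005,-0.04,0],0]
    - [[0,0,0],[0.005,-0.04,0],0]
    - [[0,0,0],[0.005,-0.04,0],0]
    - [[0,0,0],[0.005,-0.04,0.3],0]
    - [[0,0,0],[0.005,-0.04,0.7],0]
    - [[0,0,0],[0.005,-0.04,1],0]

```text
time: 6.2
tool_pos: [0.5325, -0.1356, 0.1568]
tcp_rot: [2.071, 2.359, 0.002]
wrist_force: [0.1, 0.5, 0.5]
width: 0.499
```

Request:
move_arm:
  deltas:
    - [[0,0,0],[0.06,-0.4,0.05],0]
    - [[0,0,0],[0.13,-0.8,0.05],0]
    - [[0,0,0],[0.13,-0.8,0.05],0]
    - [[0,0,0],[0.13,-0.8,0.05],0]

```text
time: 6.7
tool_pos: [0.5443, -0.2152, 0.1595]
tcp_rot: [-2.073, -2.36, -0.001]
wrist_force: [0.4, 0.4, 1.1]
width: 0.498
```

```bash
python3 - <<'E'
from h import *
snap('wrist','w3'); s=status.read_state(); print(s['time'],s['tool_pos'],s['tcp_rot'],s['width'],s['wrist_force'])
from scipy.spatial.transform import Rotation as R
print(R.from_rotvec(s['tcp_rot']).as_matrix().round(4))
c=load('wrist'); W=cloud(c); p=c['p'].astype(int); r,g,b=p[...,0],p[...,1],p[...,2]
v,u=np.mgrid[:400,:640];Z=W[...,2]
N=(abs(W[...,0]-.54)<.09)&(W[...,1]<-.05)&(W[...,1]>-.35)
rect(W,N&(abs(Z-.080)<.005)&(r>2*g),'griptop')
rect(W,N&(abs(Z-.060)<.005)&(r>120)&(g>85)&(r<2*g)&(r>b+30),'handle')
E
```

```text
6.75 [ 0.5441478  -0.21479957  0.1592516 ] [-2.07238555e+00 -2.36043480e+00 -5.36767952e-04] 0.4998124045813782 [-3.65919280e-02 -1.82295037e-04  2.91340774e-01]
[[-1.294e-01  9.916e-01 -2.000e-04]
 [ 9.916e-01  1.294e-01  6.000e-04]
 [ 6.000e-04 -1.000e-04 -1.000e+00]]
griptop 1025 c [ 0.5305 -0.1375] size [0.015  0.0312] long dir deg 96.3 z 0.0787
handle 859 c [ 0.5502 -0.2535] size [0.015  0.0441] long dir deg 97.65 z 0.0597
```

View pics/w3.png

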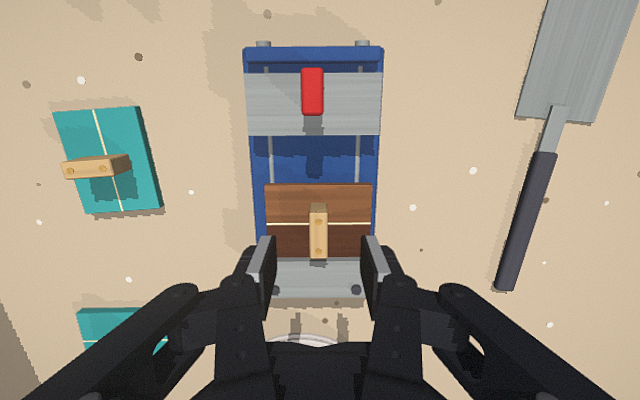

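Open jaw at (313,105), lid still on the bed at (318,222), handle at (318,230). Descend on the handle.

Request:
move_arm:
  deltas:
    - [[0,0,0.002],[0.03,-0.2,-0.1],0]
    - [[0,0,0.002],[0.06,-0.39,-0.3],0]
    - [[0,0,0.002],[0.06,-0.39,-0.6],0]
    - [[0,0,0.002],[0.06,-0.39,-0.9],0]
    - [[0,0,0.002],[0.06,-0.39,-0.9],0]

```text
time: 7.38
tool_pos: [0.5475, -0.2534, 0.0656]
tcp_rot: [-2.064, -2.359, 0.003]
wrist_force: [-0.1, -0.4, 0.0]
width: 0.499
```

Request:
move_arm:
  deltas:
    - [[0,0,0],[0,0,-0.12],0]
    - [[0,0,0],[0,0,-0.24],0]
    - [[0,0,0],[0,0,-0.31],0]
    - [[0,0,0],[0,0,-0.31],0]
    - [[0,0,0],[0,0,-0.31],0.5]

```text
time: 8.0
tool_pos: [0.5506, -0.2548, 0.0387]
tcp_rot: [2.069, 2.363, 0.0]
wrist_force: [-0.2, 0.2, -0.3]
width: 0.304
```

Request:
move_arm:
  deltas:
    - [[0,0,0],[0,0,-0.01],0.8]
    - [[0,0,0],[0,0,-0.01],1]
    - [[0,0,0],[0,0,-0.01],1]
    - [[0,0,0],[0,0,-0.01],1]
    - [[0,0,0],[0,0,-0.01],1]
  grip_force: 30

```text
time: 8.62
tool_pos: [0.5511, -0.2551, 0.0385]
tcp_rot: [2.068, 2.362, 0.001]
wrist_force: [0.3, 2.0, 5.6]
width: 0.181
```

Request:
move_arm:
  deltas:
    - [[0,0,0],[-0.005,0.04,0.002],1]
    - [[0,0,0],[-0.011,0.08,0.003],1]
    - [[0,0,0],[-0.016,0.12,0.005],1]
    - [[0,0,0],[-0.021,0.16,0.005],1]
    - [[0,0,0],[-0.026,0.2,0.005],1]
    - [[0,0,0],[-0.029,0.22,0.005],1]
    - [[0,0,0],[-0.029,0.22,0.005],1]

```text
time: 9.5
tool_pos: [0.5481, -0.2329, 0.0385]
tcp_rot: [2.068, 2.363, 0.0]
wrist_force: [1.1, -2.3, 5.7]
width: 0.178
```

```bash
python3 - <<'E'
from h import *
snap('wrist','w4'); s=status.read_state(); print(s['time'],s['tool_pos'],s['tcp_rot'],s['width'],s['wrist_force'])
c=load('wrist'); W=cloud(c); p=c['p'].astype(int); r,g,b=p[...,0],p[...,1],p[...,2]; Z=W[...,2]
N=(abs(W[...,0]-.55)<.09)&(W[...,1]<-.1)&(W[...,1]>-.4)
rect(W,N&(abs(Z-.031)<.004)&(r>b+15),'lidtop')
rect(W,N&(W[...,1]<-.25)&(abs(Z-.041)<.004)&(abs(r-b)<25),'fixjaw')
E
```

```text
9.55 [ 0.54811574 -0.23288266  0.03853409] [2.06786479e+00 2.36263128e+00 4.92212079e-04] 0.1813125761205602 [ 1.24734238 -3.08635667  5.70426469]
lidtop 15229 c [ 0.5478 -0.2266] size [0.0999 0.0662] long dir deg 7.51 z 0.0309
fixjaw 418 c [ 0.5516 -0.2975] size [0.1104 0.0206] long dir deg 12.79 z 0.0401
```

View pics/w4.png

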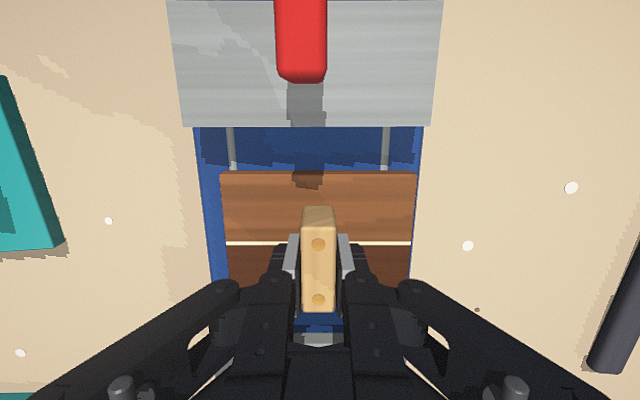

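The lid moved about 22 mm, with blue bed visible behind it at (318,322) and a gap to the moving jaw at row 150. Lifting.

Request:
move_arm:
  deltas:
    - [[0,0,0],[0,0,0.04],1]
    - [[0,0,0],[0,0,0.1],1]
    - [[0,0,0],[0,0,0.2],1]
    - [[0,0,0],[0,0,0.35],1]
    - [[0,0,0],[0,0,0.55],1]
    - [[0,0,0],[0,0,0.75],1]
    - [[0,0,0],[0,0,0.9],1]
    - [[0,0,0],[0,0,1],1]
    - [[0,0,0],[0,0,1],1]

```text
time: 10.68
tool_pos: [0.548, -0.2329, 0.1389]
tcp_rot: [2.068, 2.362, 0.001]
wrist_force: [-0.4, 0.5, -0.9]
width: 0.176
```

Request:
move_arm:
  deltas:
    - [[0,0,0],[0,0.1,0.2],1]
    - [[0,0,0],[0,0.3,0.5],1]
    - [[0,0,0],[0,0.6,0.8],1]
    - [[0,0,0],[0,0.9,1],1]
    - [[0,0,0],[0,1,1],1]
    - [[0,0,0],[0,1,1],1]

```text
time: 11.42
tool_pos: [0.5469, -0.132, 0.2373]
tcp_rot: [-2.067, -2.365, 0.001]
wrist_force: [0.5, -0.1, -0.3]
width: 0.18
```

```bash
python3 - <<'E'
from h import *
snap('scene','scene2'); snap('wrist'); s=status.read_state(); print(s['time'],s['tool_pos'],s['tcp_rot'],s['width'],s['wrist_force'],s['q'])
c=load('wrist'); W=cloud(c); p=c['p'].astype(int); r,g,b=p[...,0],p[...,1],p[...,2]; Z=W[...,2]
z0=s['tool_pos'][2]-.0385+.031
x,y=s['tool_pos'][:2]
N=(abs(W[...,0]-x)<.09)&(abs(W[...,1]-y)<.09)
rect(W,N&(abs(Z-z0)<.006)&(r>b+15),'lidtop'); rect(W,N&(abs(Z-z0-.029)<.004)&(r>b+15),'handle')
q=W[N&(abs(Z-z0)<.006)&(r>b+15)]
print('plane',np.linalg.lstsq(np.c_[q[:,:2],np.ones(len(q))],q[:,2],rcond=None)[0])
for n in ['scene','side']:
  c=load(n); W=cloud(c); Z=W[...,2]
  N=(abs(W[...,0]-.531)<.1)&(abs(W[...,1]-.207)<.1)
  rect(W,N&(abs(Z-.06)<.008)&(W[...,0]<.6),n+' boxrim')
E
```

```text
11.525 [ 0.54656673 -0.13286224  0.23645118] [-2.06811211e+00 -2.36242387e+00  2.27202100e-03] 0.18021243558929775 [-0.21640796 -0.95066468 -1.49922433] [-2.82408641e-01  4.99610882e-02  1.84004278e+00 -5.67818176e-04
  1.25385488e+00 -4.14892218e-01]
lidtop 15551 c [ 0.5464 -0.1263] size [0.1007 0.0663] long dir deg 7.7 z 0.229
handle 3137 c [ 0.5472 -0.1312] size [0.0406 0.0395] long dir deg 53.75 z 0.2579
plane [-0.00227183 -0.00693521  0.22939569]
scene boxrim 431 c [0.5314 0.2069] size [0.1015 0.1323] long dir deg 177.31 z 0.0584
side boxrim 434 c [0.5328 0.2056] size [0.1077 0.1319] long dir deg 178.22 z 0.0582
```

Held level. Continue to just short of the box, turning about −10° to match it, and measure it from near.

Request:
move_arm:
  deltas:
    - [[0,0,-0.03],[-0.02,0.2,0],1]
    - [[0,0,-0.06],[-0.04,0.5,0],1]
    - [[0,0,-0.09],[-0.06,0.8,0],1]
    - [[0,0,-0.113],[-0.07,1,0],1]

```text
time: 12.02
tool_pos: [0.5397, -0.0325, 0.2364]
tcp_rot: [-2.272, -2.167, 0.003]
wrist_force: [-0.6, 0.3, -0.8]
width: 0.176
```

Request:
move_arm:
  deltas:
    - [[0,0,0],[-0.02,0.3,0],1]
    - [[0,0,0],[-0.04,0.6,0],1]
    - [[0,0,0],[-0.06,0.9,0],1]
    - [[0,0,0],[-0.08,1,0],1]
    - [[0,0,0],[-0.08,1,0],1]
    - [[0,0,0],[-0.08,1,0],1]

```text
time: 12.78
tool_pos: [0.5324, 0.0663, 0.2374]
tcp_rot: [2.272, 2.17, -0.001]
wrist_force: [0.0, -0.9, -1.8]
width: 0.183
```

```bash
cat > box.py <<'E'
from h import *
import sys
from scipy.spatial.transform import Rotation as R
snap('wrist',sys.argv[1]); s=status.read_state(); print(s['time'],s['tool_pos'],s['width'],s['wrist_force'])
M=R.from_rotvec(s['tcp_rot']).as_matrix(); print('tool yaw',np.degrees(np.arctan2(M[1,1],M[0,1])),M[:,2].round(4))
c=load('wrist'); W=cloud(c); Z=W[...,2]
N=(abs(W[...,0]-.531)<.1)&(abs(W[...,1]-.207)<.09)
m=N&(Z>.0545)&(Z<.064); rect(W,m,'rim')
top=N&(Z>.045)&(Z<.0545); rect(W,top,'ledge z45-54')
o=c['p'].copy(); o[m]=[0,255,0]; o[top]=[255,0,255]
cv2.imwrite('pics/'+sys.argv[1]+'m.png',np.hstack([c['p'][:,80:480],o[:,80:480]])[:,:,::-1])
print(np.histogram(Z[N],np.arange(0,.08,.004)))
E
python3 box.py w5
```

```text
12.825 [0.53243759 0.06626531 0.23754809] 0.17864745028707754 [ 0.16683892 -0.08482148 -0.64445263]
tool yaw -2.638752719463959 [-3.e-04 -5.e-04 -1.e+00]
rim 2930 c [0.5302 0.1911] size [0.0718 0.1257] long dir deg 177.37 z 0.0585
ledge z45-54 1790 c [0.5302 0.192 ] size [0.0736 0.1248] long dir deg 177.35 z 0.0491
(array([1189, 1210, 2232,  557,  970,  418,  476,  423, 1136,  167,   79,
        233, 1383,  464, 2497,  157,    0,    0,    0]), array([0.   , 0.004, 0.008, 0.012, 0.016, 0.02 , 0.024, 0.028, 0.032,
       0.036, 0.04 , 0.044, 0.048, 0.052, 0.056, 0.06 , 0.064, 0.068,
       0.072, 0.076]))
```

View pics/w5m.png

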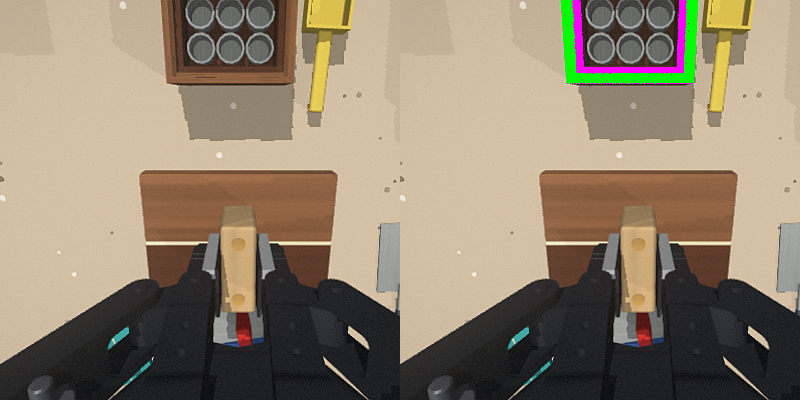

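The box's near edge (165–297, 80) is in view but its far edge is cut off. Box yaw −2.64°, equal to the tool's. Move 55 mm closer.

Request:
move_arm:
  deltas:
    - [[0,0,0],[0,0.2,0],1]
    - [[0,0,0],[-0.01,0.45,0],1]
    - [[0,0,0],[-0.02,0.55,0],1]
    - [[0,0,0],[-0.02,0.55,0],1]
    - [[0,0,0],[-0.02,0.55,0],1]

```text
time: 13.45
tool_pos: [0.5303, 0.122, 0.2377]
tcp_rot: [2.27, 2.171, -0.001]
wrist_force: [-0.1, 0.0, -0.6]
width: 0.179
```

```bash
python3 box.py w6; python3 - <<'E'
from h import *
c=load('wrist'); W=cloud(c); p=c['p'].astype(int); r,g,b=p[...,0],p[...,1],p[...,2]; Z=W[...,2]
s=status.read_state(); x,y,z=s['tool_pos']
N=(abs(W[...,0]-x)<.09)&(abs(W[...,1]-y)<.09)
m=N&(abs(Z-(z-.0075))<.005)&(r>b+15)
R_=rect(W,m,'lidtop'); t=np.radians(-2.64); ax=np.array([np.cos(t),np.sin(t)]); ay=np.array([-ax[1],ax[0]])
q=W[m][:,:2]-[x,y]
print('lid in tool: x range',np.percentile(q@ax,[.2,99.8]),'y max',np.percentile(q@ay,99.8))
m=N&(abs(Z-(z+.0215))<.004)&(r>b+15)&(r>120); q=W[m][:,:2]-[x,y]; print('handle',len(q),np.percentile(q@ax,[1,99]),np.percentile(q@ay,[1,99]))
E
```

```text
13.5 [0.53040813 0.12186124 0.23777788] 0.17970216536637645 [ 0.64980843  0.76135418 -1.30260757]
tool yaw -2.5930826506968394 [ 0.e+00 -4.e-04 -1.e+00]
rim 4847 c [0.531  0.2063] size [0.101  0.1262] long dir deg 177.41 z 0.0584
ledge z45-54 2656 c [0.531  0.2066] size [0.0859 0.1076] long dir deg 177.42 z 0.0491
(array([1672, 1545, 2227,  485,  777,  433,  347,  257, 1129,  225,  102,
        375, 2165,  636, 4115,  236,    0,    0,    0]), array([0.   , 0.004, 0.008, 0.012, 0.016, 0.02 , 0.024, 0.028, 0.032,
       0.036, 0.04 , 0.044, 0.048, 0.052, 0.056, 0.06 , 0.064, 0.068,
       0.072, 0.076]))
lidtop 15434 c [0.5312 0.1283] size [0.0662 0.1009] long dir deg 177.44 z 0.2301
lid in tool: x range [-0.04931942  0.05026291] y max 0.03939569917611917
handle 3003 [-0.00693259  0.00802188] [-0.01943866  0.0232461 ]
```

Request:
move_arm:
  deltas:
    - [[0,0,0],[0,0.2,-0.1],1]
    - [[0,0,0],[0,0.5,-0.3],1]
    - [[0,0,0],[0,0.75,-0.6],1]
    - [[0,0,0],[0,0.83,-0.85],1]
    - [[0,0,0],[0,0.83,-1],1]
    - [[0,0,0],[0,0.83,-1],1]

```text
time: 14.25
tool_pos: [0.5291, 0.2049, 0.1361]
tcp_rot: [-2.27, -2.17, 0.005]
wrist_force: [0.3, -0.4, -0.4]
width: 0.178
```

Request:
move_arm:
  deltas:
    - [[0,0,0],[0,0,-0.15],1]
    - [[0,0,0],[0,0,-0.35],1]
    - [[0,0,0],[0,0,-0.5],1]
    - [[0,0,0],[0,0,-0.53],1]
    - [[0,0,0],[0,0,-0.53],1]
    - [[0,0,0],[0,0,-0.53],1]

```text
time: 15.0
tool_pos: [0.5311, 0.2056, 0.0857]
tcp_rot: [2.27, 2.17, 0.002]
wrist_force: [-1.2, 0.6, -1.5]
width: 0.182
```

```bash
cat > chk.py <<'E'
from h import *
import sys
snap('wrist',sys.argv[1]); s=status.read_state(); x,y,z=s['tool_pos'];print(s['time'],s['tool_pos'],s['tcp_rot'],s['wrist_force'])
c=load('wrist'); W=cloud(c); p=c['p'].astype(int); r,g,b=p[...,0],p[...,1],p[...,2]; Z=W[...,2]
N=(abs(W[...,0]-.531)<.1)&(abs(W[...,1]-.207)<.09)
t=np.radians(-2.6); ax=np.array([np.cos(t),np.sin(t)]); ay=np.array([-ax[1],ax[0]])
L=N&(abs(Z-(z-.0075))<.004)&(r>b+15); B=N&(Z>.0555)&(Z<.063)&(r>b+10)&~L
for n,m in (('lid',L),('rim',B)):
    q=W[m][:,:2]-[.531,.2065]
    print(n,m.sum(),'x',np.percentile(q@ax,[.3,99.7]).round(4),'y',np.percentile(q@ay,[.3,99.7]).round(4),np.median(Z[m]))
E
python3 chk.py w7
```

```text
15.05 [0.53109466 0.20557184 0.08567542] [2.27028127 2.17047662 0.00230651] [-0.23563161  0.31924835 -1.05416884]
lid 15325 x [-0.0489  0.0504] y [-0.0257  0.0383] 0.07798696717319732
rim 6484 x [-0.0626  0.0627] y [-0.0334  0.05  ] 0.05868030580050242
```

View pics/w7.png

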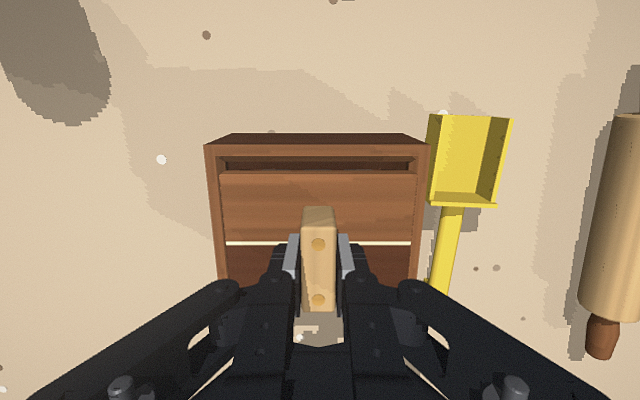

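The lid sits over the recess (x 220–412, recess 205–427 rim), off by under 1 mm. Lower slowly.

Request:
move_arm:
  deltas:
    - [[0,0,0],[-0.007,-0.006,-0.03],1]
    - [[0,0,0],[-0.007,-0.006,-0.06],1]
    - [[0,0,0],[-0.007,-0.006,-0.09],1]
    - [[0,0,0],[-0.007,-0.006,-0.11],1]
    - [[0,0,0],[-0.007,-0.006,-0.13],1]
    - [[0,0,0],[-0.007,-0.006,-0.15],1]
    - [[0,0,0],[-0.007,-0.006,-0.17],1]
    - [[0,0,0],[-0.007,-0.006,-0.18],1]
    - [[0,0,0],[-0.007,-0.006,-0.18],1]

```text
time: 16.18
tool_pos: [0.5297, 0.2048, 0.0668]
tcp_rot: [2.271, 2.171, 0.0]
wrist_force: [-0.4, -0.8, -0.6]
width: 0.179
```

Request:
move_arm:
  deltas:
    - [[0,0,0],[0,0,-0.005],1]
    - [[0,0,0],[0,0,-0.01],1]
    - [[0,0,0],[0,0,-0.01],1]

```text
time: 16.55
tool_pos: [0.5298, 0.2048, 0.0665]
tcp_rot: [2.271, 2.171, 0.0]
wrist_force: [-2.4, -1.0, 5.0]
width: 0.178
```

```bash
python3 chk.py w8
```

```text
16.6 [0.52978793 0.2048059  0.06652032] [2.27060995e+00 2.17099572e+00 2.94290602e-04] [-2.81194491 -0.42630653  5.58271707]
lid 25251 x [-0.0623  0.0623] y [-0.0504  0.0499] 0.05874629753046754
rim 4 x [-0.0492  0.0104] y [-0.0474 -0.0016] 0.05871568730654559
```

Contact is at the expected height, with the lid and rim at the same level. Release and rise.

Request:
move_arm:
  deltas:
    - [[0,0,0],[0,0,0],0.6]
    - [[0,0,0],[0,0,0],0.4]
    - [[0,0,0],[0,0,0],0.2]
    - [[0,0,0],[0,0,0],0.2]
    - [[0,0,0],[0,0,0.1],0.2]
    - [[0,0,0],[0,0,0.3],0.2]
    - [[0,0,0],[0,0,0.6],0.2]
    - [[0,0,0],[0,-0.4,1],0.2]
    - [[0,0,0],[0,-0.8,1],0.2]
    - [[0,0,0],[0,-0.8,1],0.2]
    - [[0,0,0],[0,-0.8,1],0.2]

```text
time: 17.98
tool_pos: [0.5296, 0.125, 0.166]
tcp_rot: [-2.271, -2.17, -0.001]
wrist_force: [0.7, 0.4, -0.7]
width: 0.401
```

```bash
python3 - <<'E'
from h import *
snap('wrist','w9'); snap('scene','scene3'); s=status.read_state(); print(s['time'],s['tool_pos'],s['wrist_force'],s['width'])
c=load('wrist'); W=cloud(c); p=c['p'].astype(int); r,g,b=p[...,0],p[...,1],p[...,2]; Z=W[...,2]
N=(abs(W[...,0]-.531)<.1)&(abs(W[...,1]-.207)<.09)
rect(W,N&(abs(Z-.059)<.005)&(r>b+10),'box+lid top'); rect(W,N&(abs(Z-.088)<.004)&(r>b+20),'handle')
q=W[N&(abs(Z-.059)<.005)&(r>b+10)&(abs(W[...,0]-.531)<.045)&(abs(W[...,1]-.2065)<.033)]
print('lid plane',np.linalg.lstsq(np.c_[q[:,:2]-[.531,.2065],np.ones(len(q))],q[:,2],rcond=None)[0])
c=load('scene'); W=cloud(c); p=c['p'].astype(int); r,g,b=p[...,0],p[...,1],p[...,2]; Z=W[...,2]
rect(W,(abs(W[...,0]-.54)<.1)&(abs(W[...,1]+.15)<.12)&(abs(Z-.08)<.006)&(r>1.8*g),'jaw grip')
P=load('wrist')['p'][:,120:520]; S=cv2.resize(load('scene')['p'][110:310,150:450],(600,400),interpolation=2)
cv2.imwrite('pics/fin.png',cv2.resize(np.hstack([P,S]),(800,320))[:,:,::-1])
E
```

```text
18.075 [0.52942959 0.12552032 0.16551872] [-0.46279193 -0.36326112  0.6772866 ] 0.40079894816145883
box+lid top 19955 c [0.531  0.2063] size [0.1006 0.126 ] long dir deg 177.35 z 0.0588
handle 1643 c [0.5304 0.2056] size [0.0435 0.0167] long dir deg 87.51 z 0.0878
lid plane [-0.00042278  0.00177572  0.05895856]
jaw grip 39 c [ 0.5309 -0.1356] size [0.0182 0.0288] long dir deg 102.08 z 0.0782
```

View pics/fin.png

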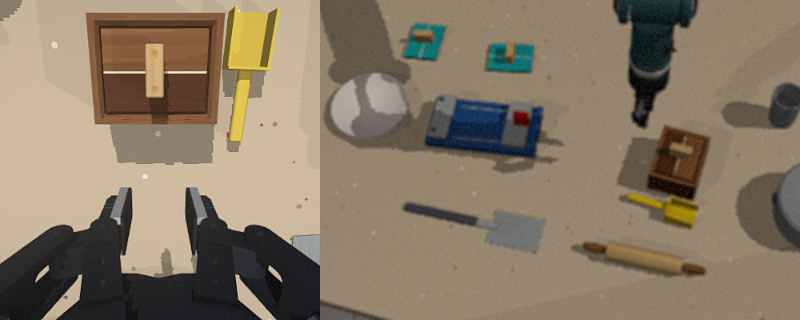

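The lid is flush in the box at (155,70) in the left half, and the jaw is fully open at (520,118) in the right half. Nothing else has moved. Handing in.

```bash
python3 -c "
from workcell import order; print(order.finish_job())"
```

```text
the job is handed in; nothing more can be done
None
```

The job is done and handed in at about 18 s of the 50 s allowed; the hand-in gives no verdict. I slid the jaw to its stop by the red grip and drew the lid about 22 mm out from under the fixed lip. I then lifted it out, lowered it slowly into the spice box recess, released it and backed away.

| Last check | Result |
|---|---|
| Lid centre against box centre (by its handle) | within 1 mm |
| Lid top against box rim | same height, about 59 mm as read (true 60; the camera reads about 1 mm low) |
| Lid tilt | about 0.002 rad |
| Lid yaw against box | within 0.2° |
| Jaw opening | about 49–50 mm, at its stop |
| Spice box | within 0.5 mm of its first measured position |
| Other kitchen things | looked unmoved in the final picture (not measured) |
| Robot | clear of everything |

No check failed. The only disagreement was the coarse scene-camera reading of the jaw grip's angle, 102° against about 97° from the wrist camera. It rested on only 39 pixels, so I disregarded it.

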